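Bed a kaleidoscope eyepiece in the soldering V-block

ROBOT

A 7-joint arm with a two-finger parallel gripper is mounted at the origin on the work surface; the furniture and walls round the work are solid. World frame = base frame: x ahead of the robot, y to its left, z up, the work surface at z = 0. Lengths are in mm, angles in degrees, forces in N, time in s.
With the tool pointing down it reaches from about 400 to 925 mm from the base axis. Payload 5.6 kg.
Tool frame: the origin (TCP) lies at the very end of the fingers, on their centre line; the grasp point (between the pads) lies 19 mm behind it; z points along the fingers, y is the line along which they close (so a half turn about z gives the same grasp; the last joint's range is limited). The gripper opens to 85 mm and grips with 20 to 120 N. Pads are 22 mm wide; open, the fingers measure 114 mm over their backs; the gripper's body (76 mm by 85 mm) begins 54 mm behind the grasp point. The pads swing forward as they close: fully open they stand 13 mm farther back than shut.
Start: joints at [63.656, 26.786, -0.665, 91.828, 0.344, 61.387, -3.226], TCP at [263.105, -594.377, 231.29] pointing down, gripper open.
Joint ranges: [-144.91, 144.91], [-17.63, 115.5], [-89.93, 88.59], [15.96, 139.68], [-74.01, 254.01], [8.47, 105.57], [-167.45, 167.45]. Speed limits (degrees/s): [147.25, 147.25, 180, 180, 180, 180, 180].

INTERFACE

Orientations are given as a 3x3 rotation matrix whose columns are the frame's x, y, z axes.
In Python, from bench import sensors, eyes, manip gives the robot as it stands.
- The arm moves only by the tool drive_tool, never from a script. Its argument "moves" is a list of rows, each a list of 3 entries, a list of its own where there are three numbers: the turn, a rotation vector about the tool's x, y, z in degrees, then the shift along the tool's x, y, z in cm, then the finger opening in cm, from 0 to 8.54. A call has 1 to 8 rows; each row shifts and turns the commanded pose from where the row before left it, along the tool's axes as they then stand; what a row does not reach is not made up. A row lasts 1/8 s, in which the tool goes at most 62.5 mm and 10.7 degrees, less where a joint would pass 70% of its speed; a pose out of reach is approached as far as the arm can. A call is refused whole if a number of a shift passes 6.25 or a number of a turn 10.7, either way. A call with a gripper value outside its range is refused whole. The fingers move at their own pace and stop on an object; the grip force is fixed at half the most. Time passes only in rows, so rows that do not move let the fingers close. It gives the time, the measured TCP pose, the force, the opening and the grip force at its end, in the units of the state.
- sensors.get_obs(): the state, without advancing time (a new reading comes with each control period).
- eyes.snapshot(name): name is "side" or "top" or "wrist"; returns a dict with "frame" (420x560x3 uint8, red, green, blue), "mtx" (3x3 intrinsics, pixels), "R" (3x3) and "t" (3): a world point X has camera coordinates R X + t; the wrist camera has in their place "hand_eye" (4x4, takes a point from camera to tool coordinates, whose origin is the TCP and whose axes are the flange's). Camera axes: x right, y down, z forward; pixel columns grow to the right and rows downward; lengths in mm; the calibration is good to about 2 mm. A picture is of the moment at which its call begins: read the wrist's pose just before it. There is no depth.
- manip.hand_in(): hands the job in; it is judged then, once.
The state is a dict: "time": time; "q": joint angles; "qvel": joint speeds; "joint_torque": joint torques, N m; "eef_pos": TCP position; "ee_rot": TCP orientation; "contact_force": force on the tool from outside, world axes, zero at the start; "wrist_torque": the same for the moment, N m; "width": opening from 0.0 (shut) to 1.0 (fully open); "finger_force": force on a finger pad.
Only numpy, scipy, OpenCV 4.12 (cv2) and the standard library are available. Lean on these libraries where they do the work, as an engineer would, in place of code of your own. Each camera call takes 0.05 s, during which the arm holds its last target. There are 200 camera calls.

TASK

Take the grooved brass eyepiece from the wooden rest, lay it gently in the open front of the steel V-block with its tapered lens end towards the back stop, and slide it in under the spring plunger until it lies on both flanks of the V and its rim is hard against the bush of the back stop. Then keep pressing it against the stop with about 10 newtons for a second so that it beds, never as much as 20 on the stop because the lens is cemented in, and let go of it there. Leave the plain brass tube in the rest and everything else where it is.

Things in the scene. Friction and masses are not known exactly. Their poses are not given: they have to be found in the camera images.
- eyepiece_mid (a point): centre of the eyepiece, a round brass barrel 40 mm in diameter and 100 mm long, about 0.18 kg, lying level, on its axis; +x runs along the axis to the tapered lens end. Roll about the axis does not matter. At the start it lies in one of the two places of the rest, 50 mm above the table
- eyepiece: the same eyepiece and frame. Along its x, from the centre: flat eye end with a tiny dark peep hole at -50 mm (three fine turned lines near it); plain barrel to +9; a groove with sloping walls, 28 mm across its floor, from +9 to +30; plain to +36; taper to 25 mm diameter at the lens end, +50 mm
- eyepiece_nose (a point): centre of the lens end of the eyepiece, 50 mm from its centre, same axes; the lens, 18 mm wide, sits in a brass rim 25 mm in outer diameter
- plain_tube_mid (a point): centre of the plain brass tube in the other place of the rest: 40 mm in diameter, 100 mm long, dark open ends, no groove and no taper; it stays where it is
- rest: wooden rest fixed on the table, board 92 x 156 x 9 mm; origin under its middle at table height, z up, y across its two places, which lie at y = +45 and -45 mm with their axes along x. Each is a pair of V-notched saddles 11 mm thick, 44 mm wide, tops 38 mm above the table, at x = -32 and +32 mm; between them there is room for fingers
- jig: soldering V-block on a plywood base 170 x 104 x 8 mm (x = -91 to +79 mm), fixed on the table; origin under the axis of the V at table height, z up, x along the V from its open mouth to the back stop. An aluminium bridge over the V at x = 10 to 28 mm, 66 mm wide, 92 mm high (black knob to 112 mm, higher when lifted), carries the spring plunger
- v_mouth (a point): point on the axis of the V at its open mouth, 50 mm above the table, x = -75 mm in the jig; axes as the jig. An eyepiece can be laid in from above, clear of the plunger, with its centre at x = -62 to -42 mm in the jig
- v_axis (a point): point on the axis of the V at x = 0 in the jig, 50 mm above the table, where the axis of an eyepiece in the V lies; axes as the jig. Home, the centre of the eyepiece is 1 to 7 mm short of this point (towards the mouth), as the stop bush is set, and its eye end is in front of the bridge by 60 mm or more
- back_stop: upright steel plate at the end of the V, 46 mm wide, up to 73 mm above the table, face at x = 50 mm in the jig, with a bored stop bush 28 mm wide screwed through it, on which only the brass rim of the eyepiece bears. The bush is rigid and stands out of the plate by 1 to 7 mm, set differently each time and not measured. Origin as the jig
- flank_left: the flank on the jig's +y side of the 90 degree V, oiled steel; origin as v_axis. The V is open upwards, x = -75 to +50 mm, only 35 mm wide over its outside, so that fingers round the eyepiece pass beside it; flank tops 38 mm above the table
- flank_right: the flank on the jig's -y side of the V; origin as v_axis
- plunger (a joint): lift in m of the sprung round-nosed plunger at x = 19 mm in the jig: 0 free, 0.006 on the plain barrel, less in the groove. Sliding in takes under 1 N, up to 10 N while the taper lifts it (eyepiece centre at x = -34 to -17 mm), then 2 to 5 N; past x = -11 mm it drops into the groove and itself pulls the eyepiece on to the bush with 1 to 3 N
- solder_spool: blue-flanged spool of solder, 61 mm across, 42 mm high; bystander, stands on the table, origin at the centre of its underside
- tip_tin: round grey tin, 53 mm across, 20 mm high; bystander, stands on the table, origin at the centre of its underside
- flux_bottle: white bottle with a red nozzle, 48 mm across, 125 mm high; bystander, stands on the table, origin at the centre of its underside
- foil_roll: flat roll of copper foil, 67 mm across, 6 mm high; bystander, stands on the table, origin at the centre of its underside
- grozing_pliers: pliers with red handles, 178 mm long, 12 mm high; bystander, stands on the table, origin at the centre of its underside
- soldering_iron: soldering iron, 218 mm long, 31 mm high; bystander, stands on the table, origin at the centre of its underside
Mind the look-alikes: they are no part of the job. Leave any turquoise look-alike of the eyepiece alone.

How it is judged (in metres and radians):
On the way:
1. the eyepiece is pressed on the back stop with 7 to 16 N for 0.4 s (contact force between eyepiece and back_stop between 7 and 16 N), for 0.4 s.
At the end, for the whole second after the job is handed in: The eyepiece lies at rest in the V, lens end inwards, in touch with both flanks (over 0.4 N each) and the back stop (over 0.15 N), its centre within 2 mm of the axis of the V sideways and in height, its axis within 0.03 rad of the V's; it has been released (x of eyepiece_nose in the frame of jig above 0.0415 m and angle between the x axis of eyepiece and the x axis of jig, either way round below 0.03 rad and y of eyepiece_mid in the frame of v_axis between -0.002 and 0.002 m and z of eyepiece_mid in the frame of v_axis between -0.002 and 0.002 m and contact force between eyepiece and flank_left above 0.4 N and contact force between eyepiece and flank_right above 0.4 N and contact force between eyepiece and back_stop above 0.15 N and linear speed of eyepiece below 0.01 m/s).
It fails at once if the eyepiece is pressed on the back stop with more than 20 N (contact force between eyepiece and back_stop above 20 N).
It fails at once if the eyepiece is forced against a flank with more than 25 N (contact force between eyepiece and flank_left above 25 N or contact force between eyepiece and flank_right above 25 N).
It fails at once if the plain tube is moved by more than 15 mm (distance of plain_tube_mid from where it was at the start of the episode above 0.015 m).
It fails at once if a bystander is moved by more than 20 mm (distance of any of solder_spool, tip_tin, flux_bottle, foil_roll, grozing_pliers, soldering_iron from where it was at the start of the episode above 0.02 m).
It also fails if it takes over 69 s, if anything falls off the work surface, if the arm or the gripper's body presses on something with over 40 N, if the wrist force passes 120 N, or if a joint passes its speed limit or range.

## Working session

There is one attempt and no reset: what is moved stays moved. The work goes in short steps, Python scripts to look and compute and a tool call to move; the robot and the scene stay as the last step left them, time stands still between calls to the robot, and variables do not carry over. Pictures are saved under pics/ and viewed, at most 10 in all, crops included, and the job is handed in when it is done.

Besides the shell and the picture viewer there is one more tool, called after "Emit:" as name(argument=value, ...), one argument or row to a line, values as JSON. drive_tool: Moves the arm, as the interface text tells. Its arguments: {"type":"object","properties":{"moves":{"type":"array"}},"required":["moves"]}

```bash
mkdir -p pics; python3 - <<'E'
from bench import sensors, eyes
import cv2,numpy as np,pickle
o=sensors.get_obs();print({k:np.round(v,2).tolist() for k,v in o.items()})
for n in("top","side"):
    s=eyes.snapshot(n);pickle.dump(s,open(n+'.pkl','wb'))
    cv2.imwrite(f'pics/{n}0.png',cv2.resize(s['frame'][...,::-1],(800,600),interpolation=cv2.INTER_CUBIC))
    print(n,s['mtx'].tolist() if hasattr(s['mtx'],'tolist') else s['mtx'],np.round(s['R'],3).tolist(),np.round(s['t'],1))
E
```

```text
{'time': 0.0, 'q': [63.65, 26.84, -0.67, 91.88, 0.34, 61.39, -3.23], 'qvel': [-0.08, -0.03, -0.02, 0.02, 0.06, 0.0, -0.1], 'joint_torque': [-0.0, -53.24, 0.02, -25.13, 0.01, 0.01, -0.0], 'eef_pos': [262.85, -593.85, 230.32], 'ee_rot': [[0.91, 0.4, -0.0], [0.4, -0.91, 0.0], [-0.0, -0.0, -1.0]], 'contact_force': [-0.34, 0.22, 0.18], 'wrist_torque': [0.04, 0.01, -0.04], 'finger_force': 0.0, 'width': 1.0}
top [[451.2689356258272, 0.0, 291.75770081813323], [0.0, 451.2689356258272, 211.51773674356681], [0.0, 0.0, 1.0]] [[-0.024, -1.0, -0.015], [-0.995, 0.025, -0.1], [0.1, 0.012, -0.995]] [ -27.5  574.1 1426.7]
side [[402.2374310001644, 0.0, 274.690387953638], [0.0, 402.2374310001644, 206.42912129031356], [0.0, 0.0, 1.0]] [[-0.883, -0.469, 0.011], [-0.273, 0.495, -0.825], [0.382, -0.731, -0.565]] [468.9 246.2 850.6]
```

View pics/top0.png

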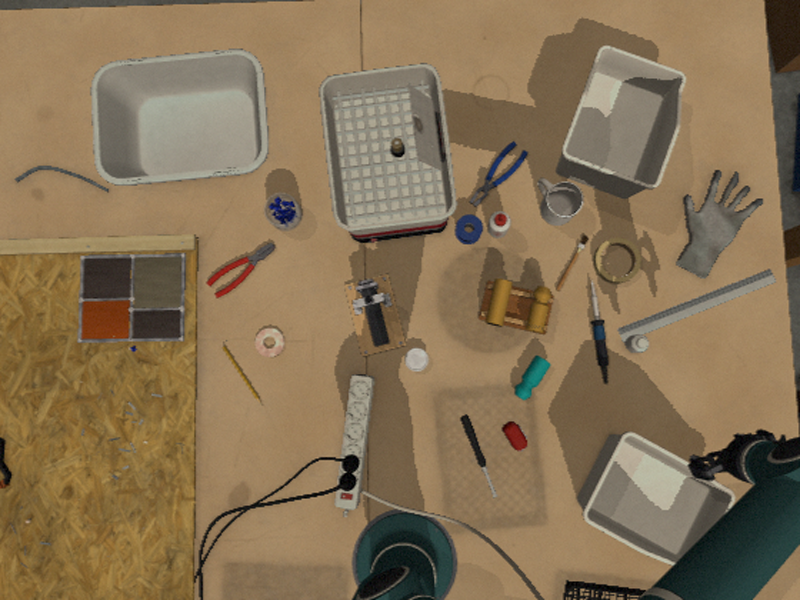

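View pics/side0.png

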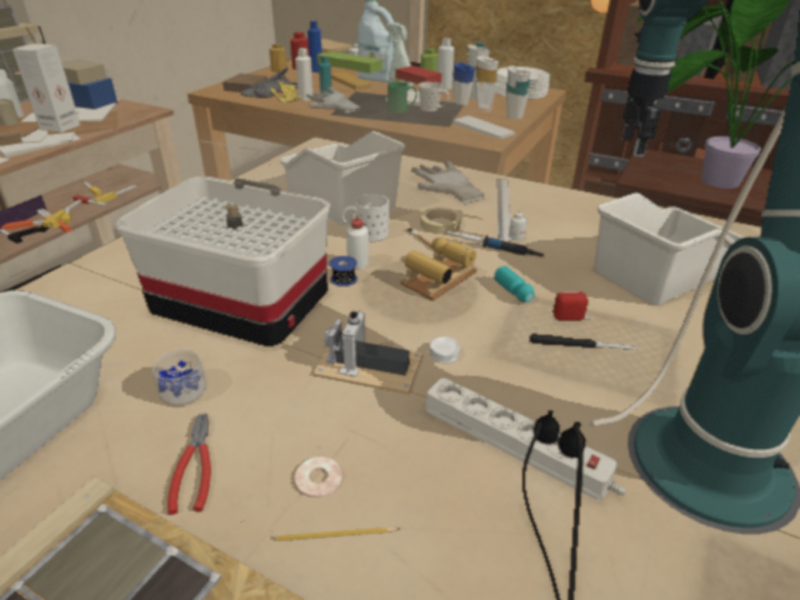

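The top view shows the rest at (515,305), the V-block at (375,315) with the bridge towards the robot's far side, and a turquoise look-alike at (532,376). Candidates for the eyepiece are the left tube (497,300), the right tube (541,309) and the turquoise piece (532,376), which I exclude. An enlarged crop should separate the two brass tubes.

```bash
python3 - <<'E'
import cv2,numpy as np,pickle
def crop(n,x,y,w,h,W,H): return cv2.resize(pickle.load(open(n+'.pkl','rb'))['frame'][y:y+h,x:x+w,::-1],(W,H),interpolation=cv2.INTER_CUBIC)
# native px = disp*0.7
a=crop('top',325,185,70,52,400,297); b=crop('top',235,185,70,70,400,400)
c=crop('side',270,155,75,56,400,299); d=crop('side',210,210,95,70,400,295)
im=np.zeros((600,800,3),np.uint8)
im[:297,:400]=a; im[297:597,:400]=b[:300]; im[:299,400:]=c; im[300:595,400:]=d
cv2.imwrite('pics/c1.png',im)
E
```

```text
(no output)
```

View pics/c1.png

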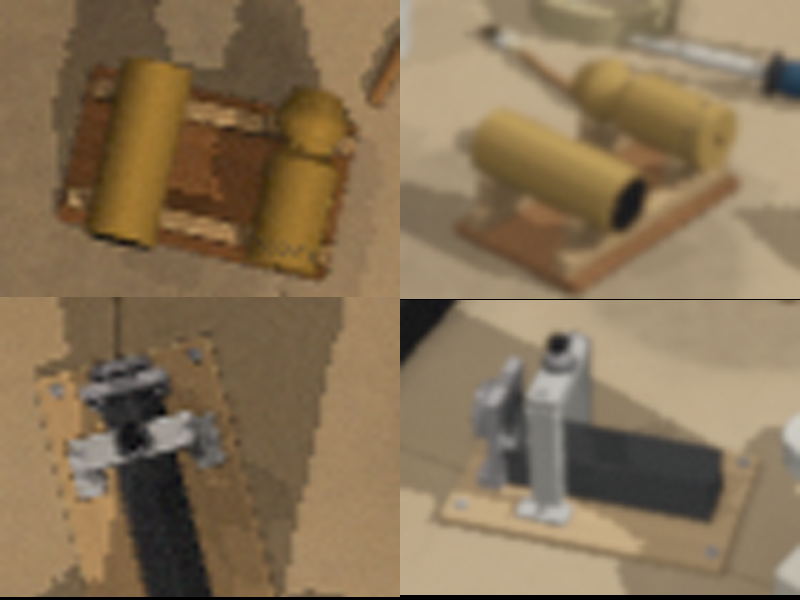

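The crops settle it: the right tube, centre crop px (295,185), has the groove near its far end and the flat eye end with peep hole and turned lines towards the robot. The left tube has dark open ends, so it is the plain one. The jig's mouth faces the robot. Next: coarse positions.

```bash
cat > h.py <<'E'
import numpy as np,pickle
from bench import sensors, eyes
def ray(s,u,v,z):
    d=np.linalg.inv(s['mtx'])@[u,v,1.]
    R=np.array(s['R']);t=np.array(s['t']); C=-R.T@t; w=R.T@d
    return C+w*(z-C[2])/w[2]
def wristcam(obs,s):
    """world->cam R,t from wrist picture"""
    T=np.eye(4);T[:3,:3]=obs['ee_rot'];T[:3,3]=obs['eef_pos']
    M=np.linalg.inv(T@np.array(s['hand_eye'])); s=dict(s); s['R']=M[:3,:3]; s['t']=M[:3,3]; return s
def toworld(o,v): return np.array(o['ee_rot'])@v
E
python3 - <<'E'
from h import *
s=pickle.load(open('top.pkl','rb'))
f=lambda x,y,z,ox=325,oy=185:np.round(ray(s,ox+x/5.714,oy+y/5.714,z),1)
print('eye lens',f(314,95,55),'eye end',f(288,262,55))
print('plain',f(156,64,60),f(124,240,60))
g=lambda x,y,z:f(x,y-297,z,235,185)
print('jig far corners',g(38,378,8),g(208,336,8))
h=lambda x,y,z:np.round(ray(s,x*.7,y*.7,z),1)
print('near corners',h(362,355,8),h(407,345,8))
print('knob',g(133,437,112),'bridge ends',g(75,450,92),g(212,430,92))
w=eyes.snapshot('wrist');print(np.round(w['hand_eye'],3),np.round(w['mtx'],1))
E
```

```text
eye lens [ 595.  -321.5   55. ] eye end [ 502.9 -303.2   55. ]
plain [ 613.9 -234.2   60. ] [ 516.9 -213.1   60. ]
jig far corners [620.2 122.4   8. ] [642.   24.1   8. ]
near corners [457.8  86.2   8. ] [478.  -16.6   8. ]
knob [573.6  59.2 112. ] bridge ends [569.5  92.5  92. ] [578.5  18.2  92. ]
[[-1.00000e-03 -9.60000e-01 -2.79000e-01  7.03720e+01]
 [ 1.00000e+00 -1.00000e-03  1.00000e-03  8.52000e-01]
 [-2.00000e-03 -2.79000e-01  9.60000e-01 -1.41558e+02]
 [ 0.00000e+00  0.00000e+00  0.00000e+00  1.00000e+00]] [[333.4   0.  283.7]
 [  0.  333.4 212.9]
 [  0.    0.    1. ]]
```

Emit:
drive_tool(
  moves=[
    [[0, 0, 0], [4.7, -1.8, 0], 6.5],
    [[0, 0, 0], [4.7, -1.8, 0], 6.5],
    [[0, 0, 0], [4.7, -1.8, 0], 6.5],
    [[0, 0, 0], [4.7, -1.8, 0], 6.5],
    [[0, 0, 0], [4.7, -1.8, 0], 6.5],
    [[0, 0, 0], [4.7, -1.8, 0], 6.5],
    [[0, 0, 0], [4.7, -1.8, 0], 6.5],
    [[0, 0, 0], [4.6, -1.7, 0], 6.5],
  ],
)

```text
time: 1.15
eef_pos: [549.0, -310.5, 231.1]
ee_rot: [[0.914, 0.405, -0.0], [0.405, -0.914, 0.0], [-0.0, -0.0, -1.0]]
contact_force: [0.2, -0.6, 0.7]
width: 0.757
finger_force: 0.0
```

Emit:
drive_tool(
  moves=[
    [[0, 0, -10.4], [0, 0, 0], 6.5],
    [[0, 0, -10.4], [0, 0, 0], 6.5],
    [[0, 0, -10.4], [0, 0, 0], 6.5],
    [[0, 0, -10.4], [0, 0, 0], 6.5],
    [[0, 0, -10.4], [0, 0, 0], 6.5],
    [[0, 0, -10.4], [0, 0, 0], 6.5],
    [[0, 0, -10.4], [0, 0, 0], 6.5],
    [[0, 0, -10.4], [0, 0, 0], 6.5],
  ],
)

```text
time: 2.15
eef_pos: [547.9, -311.8, 230.9]
ee_rot: [[-0.299, 0.954, -0.001], [0.954, 0.299, 0.0], [0.0, -0.001, -1.0]]
contact_force: [0.3, 0.4, -0.4]
width: 0.76
finger_force: 0.0
```

Emit:
drive_tool(
  moves=[
    [[0, 0, -10.4], [0, 0, 0], 6.5],
    [[0, 0, -10.4], [0, 0, 0], 6.5],
    [[0, 0, -10.4], [0, 0, 0], 6.5],
    [[0, 0, -10.4], [0, 0, 0], 6.5],
    [[0, 0, -10.4], [0, 0, 0], 6.5],
    [[0, 0, -9.8], [0, 0, 0], 6.5],
    [[0, 0, 0], [0, 0, 0], 6.5],
    [[0, 0, 0], [0, 0, 0], 6.5],
  ],
)

```text
time: 3.15
eef_pos: [548.0, -311.9, 231.1]
ee_rot: [[-0.981, 0.196, -0.0], [0.196, 0.981, 0.0], [0.0, 0.0, -1.0]]
contact_force: [-0.2, -0.1, 0.3]
width: 0.757
finger_force: 0.0
```

```bash
cat > snap.py <<'E'
import sys,cv2
from h import *
n=sys.argv[1]
o=sensors.get_obs(); s=wristcam(o,eyes.snapshot('wrist'))
pickle.dump(s,open(n+'.pkl','wb')); print(o['time'],np.round(o['eef_pos'],1),np.round(o['ee_rot'],3).tolist(),np.round(o['contact_force'],1),np.round(o['q'],0))
cv2.imwrite(f'pics/{n}.png',cv2.resize(s['frame'][...,::-1],(800,600),interpolation=cv2.INTER_CUBIC))
E
python3 snap.py w1
```

```text
3.15 [ 548.  -311.9  231.1] [[-0.981, 0.196, -0.0], [0.196, 0.981, 0.0], [0.0, 0.0, -1.0]] [-0.2 -0.1  0.3] [ 54.  30. -38.  93.  20.  64.  89.]
```

View pics/w1.png

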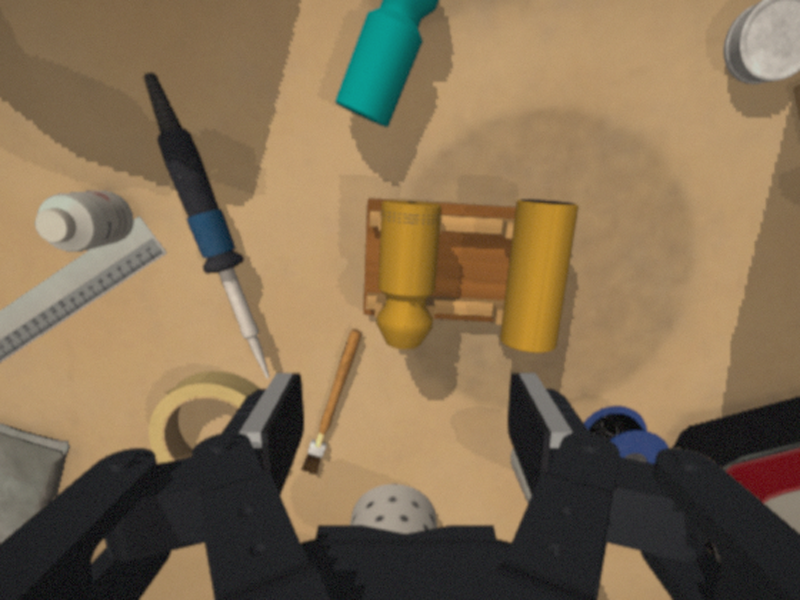

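The wrist view shows the eyepiece with its eye end at (411,203), the groove edge at (408,293) and the lens end at (404,347). The plain tube is at (540,275).

```bash
python3 - <<'E'
from h import *
s=pickle.load(open('w1.pkl','rb'))
f=lambda x,y,z:np.round(ray(s,(x+.5)*.7-.5,(y+.5)*.7-.5,z),1)
a=f(411.5,203,50);b=f(408,293,50);c=f(404,347,58)
print('cam',-s['R'].T@s['t']);print('eye end',a,f(411.5,203,60),'groove+9',b,'lens',c)
print('edges at eye',f(382,210,50),f(441,210,50))
print('plain',f(546,201,60),f(530,350,60))
print('rest board corners z9',f(368,199,9), f(365,312,9))
for p,q in((a,c),(a,b)): print(np.degrees(np.arctan2(*(q-p)[1::-1])),np.linalg.norm((q-p)[:2]))
E
```

```text
cam [ 478.3229559  -299.0218337   372.64192898]
eye end [ 502.5 -300.1   50. ] [ 501.7 -300.1   60. ] groove+9 [ 562.7 -314.5   50. ] lens [ 598.8 -324.6   58. ]
edges at eye [ 503.1 -320.3   50. ] [ 510.9 -281.7   50. ]
plain [ 517.5 -215.1   60. ] [ 617.6 -238.    60. ]
rest board corners z9 [ 496.3 -331.6    9. ] [ 582.1 -353.2    9. ]
-14.273983927219488 99.36770098980851
-13.452529232546164 61.89830369242767
```

Emit:
drive_tool(
  moves=[
    [[0, 0, 1.9], [0.44, 0, 0], 6.2],
    [[0, 0, 0], [0, 0, 4], 6.2],
    [[0, 0, 0], [0, 0, 4], 6.2],
    [[0, 0, 0], [0, 0, 4], 6.2],
    [[0, 0, 0], [0, 0, 2], 6.2],
    [[0, 0, 0], [0, 0, 0], 6.2],
    [[0, 0, 0], [0, 0, 0], 6.2],
  ],
)

```text
time: 4.08
eef_pos: [545.0, -311.3, 92.9]
ee_rot: [[-0.974, 0.226, 0.002], [0.226, 0.974, -0.001], [-0.003, -0.001, -1.0]]
contact_force: [-0.1, 0.4, -0.6]
width: 0.729
finger_force: 0.0
```

```bash
python3 snap.py w2
```

```text
4.075 [ 545.  -311.3   92.9] [[-0.974, 0.226, 0.002], [0.226, 0.974, -0.001], [-0.003, -0.001, -1.0]] [-0.1  0.4 -0.6] [ 50.  39. -33.  99.  27.  50.  83.]
```

View pics/w2.png

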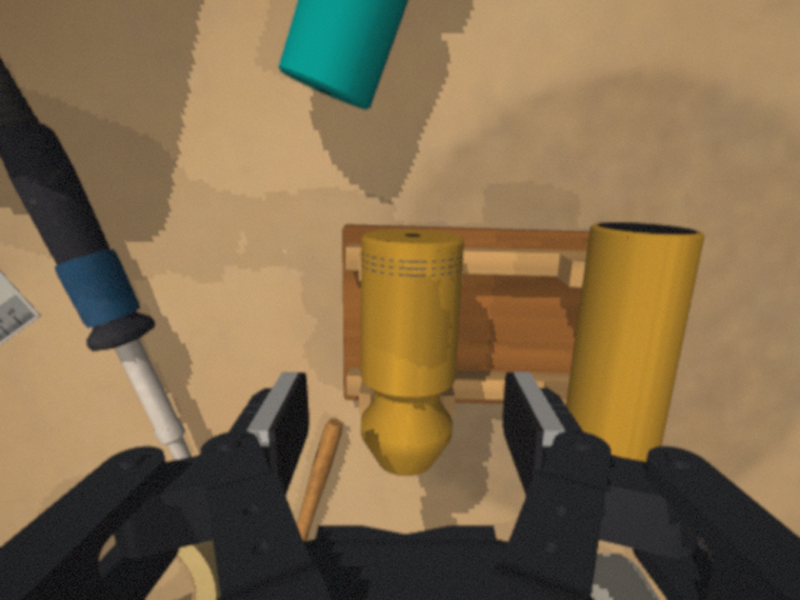

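The eyepiece is centred between the open fingers. The peep hole is at (412,235), the lens rim at (404,470), and the plain tube is clear on the right.

```bash
python3 - <<'E'
from h import *
s=pickle.load(open('w2.pkl','rb'))
f=lambda x,y,z:np.round(ray(s,(x+.5)*.7-.5,(y+.5)*.7-.5,z),1)
R=s['R']
a=f(412.5,236,50);c=f(404,471,60)
print('peep',a,'lens',c,'side edges',f(362,250,51),f(463,250,51),f(362,375,51),f(458.5,375,51))
print('groove',f(408,395,70),f(362,383,50),f(457,383,50))
d=c-a;print(np.degrees(np.arctan2(d[1],d[0])),np.linalg.norm(d[:2]))
print('saddle tops near/far z38:',f(470,250,38),f(470,272,38),f(475,377,38),f(475,395,38))
E
```

```text
peep [ 502.  -299.8   50. ] lens [ 597.3 -325.4   60. ] side edges [ 502.7 -320.1   51. ] [ 511.6 -281.9   51. ] [ 554.  -333.4   51. ] [ 563.1 -294.    51. ]
groove [ 557.8 -314.6   70. ] [ 558.  -334.6   50. ] [ 567.1 -295.3   50. ]
-15.036142032228677 98.67851843233151
saddle tops near/far z38: [ 514.8 -278.1   38. ] [ 524.  -279.9   38. ] [ 572.  -286.8   38. ] [ 580.8 -288.5   38. ]
```

Emit:
drive_tool(
  moves=[
    [[0, 0, 0.7], [0.25, 0.1, 1], 6.2],
    [[0, 0, 0], [0, 0, 2], 6.2],
    [[0, 0, 0], [0, 0, 2], 6.2],
    [[0, 0, 0], [0, 0, 1.4], 6.2],
    [[0, 0, 0], [0, 0, 0], 6.2],
  ],
)

```text
time: 4.75
eef_pos: [540.6, -308.8, 25.3]
ee_rot: [[-0.972, 0.237, -0.003], [0.237, 0.972, 0.002], [0.003, 0.001, -1.0]]
contact_force: [-0.1, -0.3, 0.4]
width: 0.73
finger_force: 0.0
```

Emit:
drive_tool(
  moves=[
    [[0, 0, 0], [0, 0, 0], 5],
    [[0, 0, 0], [0, 0, 0], 4.4],
    [[0, 0, 0], [0, 0, 0], 4.1],
    [[0, 0, 0], [0, 0, 0], 3.5],
    [[0, 0, 0], [0, 0, 0], 3],
    [[0, 0, 0], [0, 0, 0], 3],
  ],
)

```text
time: 5.5
eef_pos: [542.2, -309.2, 28.2]
ee_rot: [[-0.971, 0.237, 0.001], [0.237, 0.971, -0.0], [-0.001, 0.0, -1.0]]
contact_force: [-0.6, 2.0, 5.4]
width: 0.451
finger_force: 59.7
```

Emit:
drive_tool(
  moves=[
    [[0, 0, 0], [0, 0, -1], 3],
    [[0, 0, 0], [0, 0, -3], 3],
    [[0, 0, 0], [0, 0, -4], 3],
    [[0, 0, 0], [0, 0, -4.5], 3],
    [[0, 0, 0], [0, 0, -4.5], 3],
    [[0, 0, 0], [0, 0, -4], 3],
    [[0, 0, 0], [0, 0, 0], 3],
    [[0, 0, 0], [0, 0, 0], 3],
  ],
)

```text
time: 6.5
eef_pos: [540.6, -309.6, 236.5]
ee_rot: [[-0.971, 0.238, -0.002], [0.238, 0.971, 0.0], [0.002, -0.0, -1.0]]
contact_force: [-1.1, -0.4, -1.7]
width: 0.448
finger_force: 60.4
```

Emit:
drive_tool(
  moves=[
    [[0, 0, 0], [0.63, 4.6, 0], 3],
    [[0, 0, 0], [0.63, 4.6, 0], 3],
    [[0, 0, 0], [0.63, 4.6, 0], 3],
    [[0, 0, 0], [0.63, 4.6, 0], 3],
    [[0, 0, 0], [0.63, 4.6, 0], 3],
    [[0, 0, 0], [0.63, 4.6, 0], 3],
    [[0, 0, 0], [0.63, 4.6, 0], 3],
    [[0, 0, 0], [0.63, 4.5, 0], 3],
  ],
)

```text
time: 7.5
eef_pos: [578.7, 60.1, 235.4]
ee_rot: [[-0.971, 0.237, -0.003], [0.237, 0.971, -0.0], [0.003, -0.001, -1.0]]
contact_force: [1.4, 0.4, -2.2]
width: 0.452
finger_force: 60.5
```

Emit:
drive_tool(
  moves=[
    [[0, 0, -9], [0, 0, 0], 3],
    [[0, 0, -9], [0, 0, 0], 3],
    [[0, 0, -8.9], [0, 0, 0], 3],
    [[0, 0, 0], [0, 0, 0], 3],
    [[0, 0, 0], [0, 0, 0], 3],
    [[0, 0, 0], [0, 0, 0], 3],
  ],
)

```text
time: 8.25
eef_pos: [579.5, 59.0, 236.9]
ee_rot: [[-0.974, -0.227, -0.001], [-0.227, 0.974, -0.0], [0.001, -0.0, -1.0]]
contact_force: [-0.5, -0.2, -1.0]
width: 0.453
finger_force: 60.7
```

```bash
python3 snap.py w3
```

```text
8.25 [579.5  59.  236.9] [[-0.974, -0.227, -0.001], [-0.227, 0.974, -0.0], [0.001, -0.0, -1.0]] [-0.5 -0.2 -1. ] [ 27.  29. -49.  99.  24.  63.  74.]
```

View pics/w3.png

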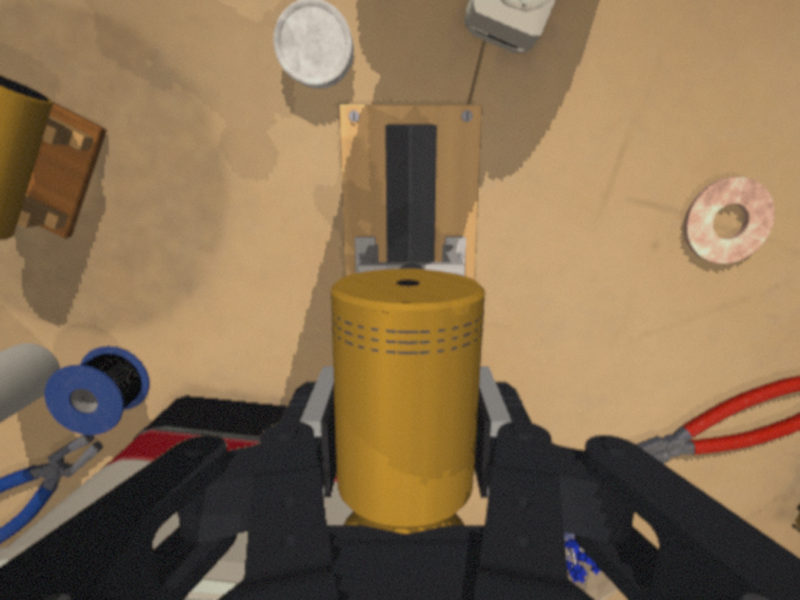

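The held eyepiece fills the bottom of the picture, its peep hole at (408,283). The V block runs from its mouth at (411,125) to the bridge at (411,265), and the near edge of the base is at (340..481,104). I'll enlarge for accuracy.

```bash
python3 - <<'E'
import cv2,pickle
s=pickle.load(open('w3.pkl','rb'))
c=s['frame'][65:200,225:350,::-1]
cv2.imwrite('pics/c2.png',cv2.resize(c,None,fx=4.4,fy=4.4,interpolation=cv2.INTER_CUBIC))
E
```

```text
(no output)
```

View pics/c2.png

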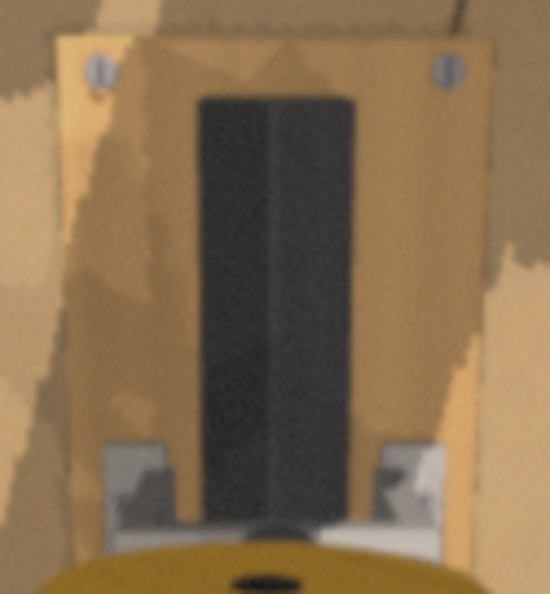

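```bash
python3 - <<'E'
from h import *
s=pickle.load(open('w3.pkl','rb'))
g=lambda x,y,z:ray(s,225+(x+.5)/4.4-.5,65+(y+.5)/4.4-.5,z)
ang=lambda d:np.degrees(np.arctan2(d[1],d[0]))
P={'V':[(199,100,38),(355,100,38),(204,515,38),(348,515,38)],'base':[(56,38,8),(491,38,8),(68,330,8),(483,330,8)],'valley':[(270,103,21.7),(267,515,21.7)],'screws':[(100,71,9),(448,71,9)],'feet':[(104,443,13),(446,443,13)]}
for k,v in P.items():
    q=np.array([g(*p) for p in v]);print(k,np.round(q,1).tolist())
    if len(q)==4: m0,m1=(q[0]+q[1])/2,(q[2]+q[3])/2; print('w',np.linalg.norm(q[0]-q[1]),np.linalg.norm(q[2]-q[3]),'mid',m0,m1,ang(m1-m0))
    elif k=='valley': print(ang(q[1]-q[0]))
    else: print('mid',(q[0]+q[1])/2)
f=lambda x,y,z:np.round(ray(s,(x+.5)*.7-.5,(y+.5)*.7-.5,z),1)
o=sensors.get_obs(); z=o['eef_pos'][2]+21
print('cam',-s['R'].T@s['t'],'peep',f(408,283,z),'edges',f(332,293,z),f(484,293,z),f(338,480,z),f(473.5,480,z))
E
```

```text
V [[487.8, 22.5, 38.0], [480.2, 55.6, 38.0], [577.1, 43.3, 38.0], [569.5, 76.3, 38.0]]
w 33.994751571325814 33.89179211671881 mid [483.98886563  39.07781259  38.        ] [573.29173342  59.83600302  38.        ] 13.085855902024836
base [[480.1, -14.8, 8.0], [457.1, 84.6, 8.0], [545.3, 0.7, 8.0], [522.1, 100.7, 8.0]]
w 102.01509130814767 102.61718931785492 mid [468.56380172  34.89343298   8.        ] [533.7151133   50.67607975   8.        ] 13.617350581852415
valley [[483.7, 37.5, 21.7], [576.8, 58.5, 21.7]]
12.712398688168063
screws [[484.9, -3.2, 9.0], [466.4, 76.6, 9.0]]
mid [475.6664561   36.67616607   9.        ]
feet [[569.9, 15.2, 13.0], [550.6, 98.2, 13.0]]
mid [560.26028275  56.74156611  13.        ]
cam [510.39843101  41.92334715 378.5382565 ] peep [538.8  49.  258.1] edges [545.9  30.2 258.1] [536.9  68.9 258.1] [601.6  42.4 258.1] [592.6  81.4 258.1]
```

Emit:
drive_tool(
  moves=[
    [[0, 0, 0], [2.8, 0.07, 0], 3],
    [[0, 0, 0], [2.8, 0.07, 0], 3],
    [[0, 0, 0], [2.66, 0.07, 0], 3],
    [[0, 0, 0], [0, 0, 4], 3],
    [[0, 0, 0], [0, 0, 4.5], 3],
    [[0, 0, 0], [0, 0, 4.5], 3],
    [[0, 0, 0], [0, 0, 4.4], 3],
    [[0, 0, 0], [0, 0, 0], 3],
  ],
)

```text
time: 9.3
eef_pos: [496.5, 42.1, 61.0]
ee_rot: [[-0.974, -0.228, -0.006], [-0.228, 0.974, -0.0], [0.006, 0.001, -1.0]]
contact_force: [0.4, -0.1, -0.7]
width: 0.459
finger_force: 60.8
```

Emit:
drive_tool(
  moves=[
    [[0, 0, 0], [0, 0, 0], 3],
    [[0, 0, 0], [0, 0, 0], 3],
  ],
)

```text
time: 9.55
eef_pos: [500.3, 42.4, 65.2]
ee_rot: [[-0.974, -0.228, 0.004], [-0.228, 0.974, -0.0], [-0.004, -0.001, -1.0]]
contact_force: [0.1, 0.6, -1.5]
width: 0.452
finger_force: 60.8
```

```bash
python3 snap.py w4
```

```text
9.55 [500.3  42.4  65.2] [[-0.974, -0.228, 0.004], [-0.228, 0.974, -0.0], [-0.004, -0.001, -1.0]] [ 0.1  0.6 -1.5] [ 24.  34. -41. 117.  35.  41.  64.]
```

View pics/w4.png

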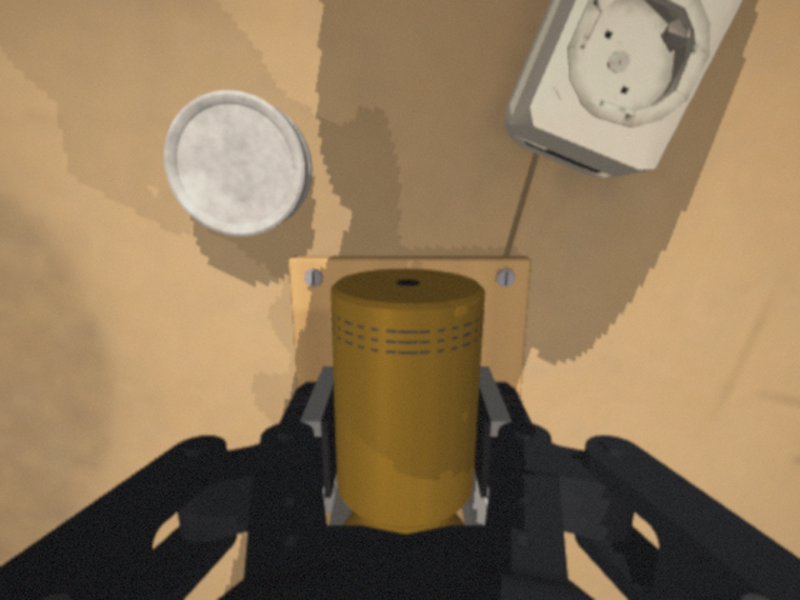

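The base's near edge is at (290..529,258), its screws at (314,277) and (506,277), and the eyepiece's peep hole at (408,283), nearly aligned.

```bash
python3 - <<'E'
from h import *
s=pickle.load(open('w4.pkl','rb'))
f=lambda x,y,z:ray(s,(x+.5)*.7-.5,(y+.5)*.7-.5,z)
o=sensors.get_obs();print(o['time'],np.round(o['eef_pos'],1),np.round(o['contact_force'],1))
R=np.array(o['ee_rot']);p=np.array(o['eef_pos'])
z=p[2]+21.8
for n,q in dict(b=(f(290,258,8)+f(529,258,8))/2,sc=(f(314,277,9)+f(506,277,9))/2,peep=f(408,283,z),ed=(f(332,293,z)+f(484,293,z))/2,ed2=(f(338,480,z)+f(473.5,480,z))/2).items(): print(n,np.round(q,1),'tool',np.round(R.T@(q-p),1))
d=f(529,258,8)-f(290,258,8);print(np.linalg.norm(d),np.degrees(np.arctan2(-d[0],d[1])))
E
```

```text
9.6 [500.1  42.3  65. ] [ 0.5  0.1 -1.1]
b [467.5  35.1   8. ] tool [33.6  0.5 56.9]
sc [475.2  37.2   9. ] tool [25.6  0.7 56. ]
peep [459.3  32.4  86.8] tool [ 41.9  -0.4 -21.9]
ed [461.9  33.   86.8] tool [ 39.3  -0.4 -21.9]
ed2 [517.5  45.3  86.8] tool [-17.7  -1.  -21.7]
100.97448043030019 13.137008300539483
```

Emit:
drive_tool(
  moves=[
    [[0, 0, 0], [0, 0.08, 0.6], 3],
    [[0, 0, 0], [0, 0, 0.8], 3],
    [[0, 0, 0], [0, 0, 0.8], 3],
    [[0, 0, 0], [0, 0, 0.6], 3],
    [[0, 0, 0], [0, 0, 0.3], 3],
    [[0, 0, 0], [0, 0, 0.1], 3],
    [[0, 0, 0], [0, 0, 0], 3],
    [[0, 0, 0], [0, 0, 0], 3],
  ],
)

```text
time: 10.6
eef_pos: [498.8, 43.0, 31.5]
ee_rot: [[-0.974, -0.228, 0.0], [-0.228, 0.974, -0.0], [-0.0, -0.0, -1.0]]
contact_force: [0.0, -1.0, -1.9]
width: 0.45
finger_force: 60.8
```

Emit:
drive_tool(
  moves=[
    [[0, 0, 0], [0, 0, 0.1], 3],
    [[0, 0, 0], [0, 0, 0.1], 3],
    [[0, 0, 0], [0, 0, 0], 3],
    [[0, 0, 0], [0, 0, 0], 3],
  ],
)

```text
time: 11.1
eef_pos: [498.6, 43.1, 29.3]
ee_rot: [[-0.974, -0.228, 0.0], [-0.228, 0.974, 0.0], [-0.0, 0.0, -1.0]]
contact_force: [-0.5, 0.5, -1.4]
width: 0.454
finger_force: 60.8
```

Emit:
drive_tool(
  moves=[
    [[0, 0, 0], [0, 0, 0.1], 3],
    [[0, 0, 0], [0, 0, 0], 3],
    [[0, 0, 0], [0, 0, 0], 3],
  ],
)

```text
time: 11.48
eef_pos: [498.8, 43.6, 28.4]
ee_rot: [[-0.974, -0.229, 0.001], [-0.229, 0.974, 0.001], [-0.001, 0.001, -1.0]]
contact_force: [0.4, 2.2, 1.0]
width: 0.451
finger_force: 60.9
```

Emit:
drive_tool(
  moves=[
    [[0, 0, 0], [0, 0.05, 0.05], 3],
    [[0, 0, 0], [0, 0, 0], 3],
    [[0, 0, 0], [0, 0, 0], 3],
  ],
)

```text
time: 11.85
eef_pos: [498.8, 43.7, 28.2]
ee_rot: [[-0.974, -0.229, 0.001], [-0.229, 0.974, -0.0], [-0.001, -0.0, -1.0]]
contact_force: [-0.5, 1.2, 4.9]
width: 0.455
finger_force: 61.5
```

Emit:
drive_tool(
  moves=[
    [[0, 0, 0], [0, 0.03, 0.03], 3],
    [[0, 0, 0], [0, 0, 0], 3],
    [[0, 0, 0], [0, 0, 0], 3],
  ],
)

```text
time: 12.22
eef_pos: [498.9, 43.7, 28.2]
ee_rot: [[-0.974, -0.228, 0.001], [-0.228, 0.974, -0.001], [-0.001, -0.001, -1.0]]
contact_force: [-1.5, 0.9, 7.2]
width: 0.45
finger_force: 61.7
```

Emit:
drive_tool(
  moves=[
    [[0, 0, 0], [0, 0, 0], 5.5],
    [[0, 0, 0], [0, 0, 0], 5.5],
    [[0, 0, 0], [0, 0, 0], 5.5],
    [[0, 0, 0], [1, 0, 0], 5.5],
    [[0, 0, 0], [1, 0, 0], 5.5],
    [[0, 0, 0], [0.5, 0, 0.0], 5.5],
    [[0, 0, 0], [0, 0, 0], 5.5],
    [[0, 0, 0], [0, 0, 0], 5.5],
  ],
)

```text
time: 13.22
eef_pos: [474.5, 38.1, 27.6]
ee_rot: [[-0.974, -0.228, 0.001], [-0.228, 0.974, 0.0], [-0.001, -0.0, -1.0]]
contact_force: [0.4, 0.2, -0.1]
width: 0.647
finger_force: 0.0
```

```bash
python3 snap.py w5
```

```text
13.225 [474.5  38.1  27.6] [[-0.974, -0.228, 0.001], [-0.228, 0.974, 0.0], [-0.001, -0.0, -1.0]] [ 0.4  0.2 -0.1] [ 23.  36. -38. 121.  39.  35.  60.]
```

View pics/w5.png

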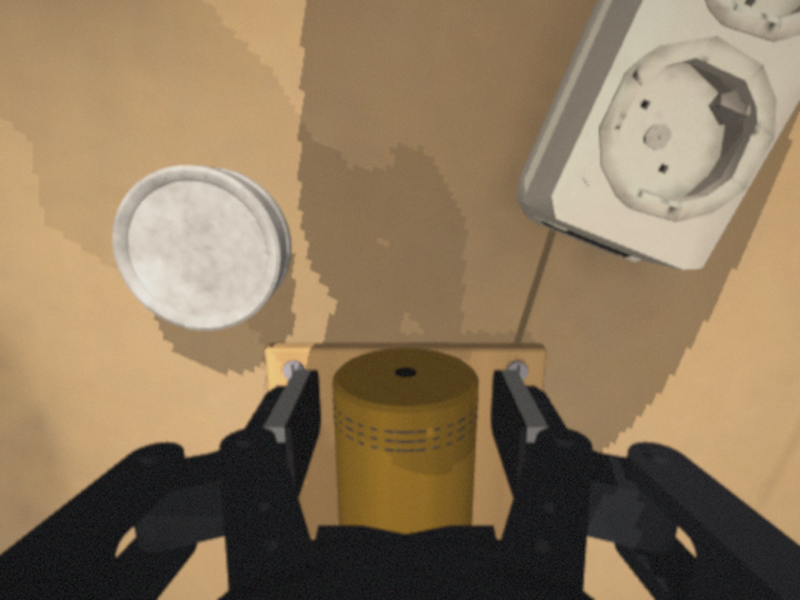

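The eyepiece rests in the V with its peep hole at (405,372), and the fingers straddle its rear part. Closing.

```bash
python3 - <<'E'
from h import *
s=pickle.load(open('w5.pkl','rb'))
f=lambda x,y,z:ray(s,(x+.5)*.7-.5,(y+.5)*.7-.5,z)
o=sensors.get_obs()
R=np.array(o['ee_rot']);p=np.array(o['eef_pos'])
for n,q in dict(b=(f(266,347,8)+f(546,347,8))/2,sc=(f(292,370,9)+f(518,370,9))/2,peep=f(405.5,372,50),edges=(f(333,380,50)+f(477.5,380,50))/2).items(): print(n,np.round(q,1),'tool',np.round(R.T@(q-p),1))
E
```

```text
b [466.7  35.2   8. ] tool [ 8.3 -1.1 19.6]
sc [475.1  36.8   9. ] tool [-0.3 -1.5 18.6]
peep [457.7  33.   50. ] tool [ 17.5  -1.2 -22.4]
edges [460.1  33.5  50. ] tool [ 15.1  -1.3 -22.4]
```

Emit:
drive_tool(
  moves=[
    [[0, 0, 0], [0, 0, 0], 4.4],
    [[0, 0, 0], [0, 0, 0], 4.1],
    [[0, 0, 0], [0, 0, 0], 3.8],
    [[0, 0, 0], [0, 0, 0], 3],
    [[0, 0, 0], [0, 0, 0], 3],
    [[0, 0, 0], [0, 0, 0], 3],
  ],
)

```text
time: 14.02
eef_pos: [474.2, 38.1, 27.6]
ee_rot: [[-0.974, -0.228, 0.0], [-0.228, 0.974, -0.0], [-0.0, -0.0, -1.0]]
contact_force: [0.6, -0.7, 3.0]
width: 0.455
finger_force: 59.8
```

Emit:
drive_tool(
  moves=[
    [[0, 0, 0], [-0.2, 0, 0], 3],
    [[0, 0, 0], [-0.2, 0, 0], 3],
    [[0, 0, 0], [-0.2, 0, 0], 3],
    [[0, 0, 0], [-0.2, 0, 0], 3],
    [[0, 0, 0], [-0.2, 0, 0], 3],
    [[0, 0, 0], [-0.2, 0, 0], 3],
    [[0, 0, 0], [-0.2, 0, 0], 3],
  ],
)

```text
time: 14.9
eef_pos: [487.8, 41.2, 27.6]
ee_rot: [[-0.974, -0.228, -0.0], [-0.228, 0.974, -0.001], [0.0, -0.0, -1.0]]
contact_force: [-1.0, -2.1, 6.1]
width: 0.452
finger_force: 59.9
```

Emit:
drive_tool(
  moves=[
    [[0, 0, 0], [-0.15, 0, 0], 3],
    [[0, 0, 0], [-0.15, 0, 0], 3],
    [[0, 0, 0], [-0.15, 0, 0], 3],
    [[0, 0, 0], [-0.15, 0, 0], 3],
  ],
)

```text
time: 15.4
eef_pos: [493.6, 42.5, 27.6]
ee_rot: [[-0.974, -0.228, -0.0], [-0.228, 0.974, -0.001], [0.0, -0.001, -1.0]]
contact_force: [-1.9, -0.9, 7.0]
width: 0.454
finger_force: 60.0
```

Emit:
drive_tool(
  moves=[
    [[0, 0, 0], [-0.15, 0, 0], 3],
    [[0, 0, 0], [-0.15, 0, 0], 3],
    [[0, 0, 0], [-0.15, 0, 0], 3],
    [[0, 0, 0], [-0.15, 0, 0], 3],
  ],
)

```text
time: 15.9
eef_pos: [497.0, 43.3, 27.6]
ee_rot: [[-0.974, -0.228, -0.005], [-0.228, 0.974, -0.003], [0.005, -0.002, -1.0]]
contact_force: [-10.6, -2.5, 16.2]
width: 0.45
finger_force: 60.9
```

Emit:
drive_tool(
  moves=[
    [[0, 0, 0], [0, 0, -0.08], 3],
    [[0, 0, 0], [0, 0, -0.07], 3],
    [[0, 0, 0], [0, 0, 0], 3],
  ],
)

```text
time: 16.27
eef_pos: [497.3, 43.5, 28.0]
ee_rot: [[-0.974, -0.228, -0.004], [-0.228, 0.974, -0.001], [0.004, -0.0, -1.0]]
contact_force: [-5.3, -1.4, -0.1]
width: 0.455
finger_force: 60.3
```

Emit:
drive_tool(
  moves=[
    [[0, 0, 0], [-0.15, 0, 0], 3],
    [[0, 0, 0], [-0.15, 0, 0], 3],
    [[0, 0, 0], [-0.1, 0, 0], 3],
  ],
)

```text
time: 16.65
eef_pos: [500.2, 44.1, 27.8]
ee_rot: [[-0.974, -0.228, -0.006], [-0.228, 0.974, -0.002], [0.007, -0.001, -1.0]]
contact_force: [-6.8, -2.3, 2.4]
width: 0.453
finger_force: 60.3
```

Emit:
drive_tool(
  moves=[
    [[0, 0, 0], [-0.15, 0, 0], 3],
    [[0, 0, 0], [-0.15, 0, 0], 3],
    [[0, 0, 0], [-0.1, 0, 0], 3],
  ],
)

```text
time: 17.02
eef_pos: [504.1, 45.0, 27.8]
ee_rot: [[-0.974, -0.228, -0.006], [-0.228, 0.974, -0.002], [0.007, -0.001, -1.0]]
contact_force: [-8.3, -2.2, 1.9]
width: 0.453
finger_force: 60.3
```

Emit:
drive_tool(
  moves=[
    [[0, 0, 0], [-0.1, 0, 0], 3],
    [[0, 0, 0], [-0.1, 0, 0], 3],
    [[0, 0, 0], [-0.1, 0, 0], 3],
    [[0, 0, 0], [0, 0, 0], 3],
  ],
)

```text
time: 17.52
eef_pos: [509.9, 46.5, 28.5]
ee_rot: [[-0.974, -0.228, -0.001], [-0.228, 0.974, 0.0], [0.001, 0.0, -1.0]]
contact_force: [-1.2, -0.0, -2.8]
width: 0.455
finger_force: 60.4
```

Emit:
drive_tool(
  moves=[
    [[0, 0, 0], [-0.1, 0, 0], 3],
    [[0, 0, 0], [-0.1, 0, 0], 3],
    [[0, 0, 0], [-0.05, 0, 0], 3],
    [[0, 0, 0], [0, 0, 0], 3],
  ],
)

```text
time: 18.02
eef_pos: [512.6, 47.1, 28.8]
ee_rot: [[-0.974, -0.228, -0.0], [-0.228, 0.974, 0.0], [0.0, 0.0, -1.0]]
contact_force: [-2.9, -0.7, -5.3]
width: 0.453
finger_force: 60.6
```

Emit:
drive_tool(
  moves=[
    [[0, 0, 0], [0, 0, 0.05], 3],
    [[0, 0, 0], [0, 0, 0.05], 3],
    [[0, 0, 0], [0, 0, 0], 3],
  ],
)

```text
time: 18.4
eef_pos: [512.9, 47.1, 28.1]
ee_rot: [[-0.974, -0.228, 0.001], [-0.228, 0.974, 0.0], [-0.001, -0.0, -1.0]]
contact_force: [-0.6, -1.3, -3.0]
width: 0.45
finger_force: 60.6
```

Emit:
drive_tool(
  moves=[
    [[0, 0, 0], [-0.07, 0, 0.02], 3],
    [[0, 0, 0], [-0.07, 0, 0.02], 3],
    [[0, 0, 0], [0, 0, 0], 3],
  ],
)

```text
time: 18.77
eef_pos: [515.7, 47.8, 28.1]
ee_rot: [[-0.974, -0.228, 0.003], [-0.228, 0.974, 0.001], [-0.004, 0.0, -1.0]]
contact_force: [2.7, -0.6, -2.1]
width: 0.448
finger_force: 60.7
```

Emit:
drive_tool(
  moves=[
    [[0, 0, 0], [-0.05, 0, 0.02], 3],
    [[0, 0, 0], [-0.05, 0, 0.02], 3],
    [[0, 0, 0], [0, 0, 0], 3],
  ],
)

```text
time: 19.15
eef_pos: [516.2, 47.9, 27.8]
ee_rot: [[-0.974, -0.228, 0.003], [-0.228, 0.974, 0.0], [-0.003, -0.0, -1.0]]
contact_force: [4.5, -0.5, 2.6]
width: 0.447
finger_force: 61.0
```

Emit:
drive_tool(
  moves=[
    [[0, 0, 0], [-0.05, 0, 0], 3],
    [[0, 0, 0], [-0.05, 0, 0], 3],
    [[0, 0, 0], [0, 0, 0], 3],
  ],
)

```text
time: 19.52
eef_pos: [516.3, 47.9, 27.7]
ee_rot: [[-0.974, -0.228, 0.001], [-0.228, 0.974, -0.0], [-0.001, -0.001, -1.0]]
contact_force: [1.8, -1.7, 5.9]
width: 0.454
finger_force: 61.4
```

Emit:
drive_tool(
  moves=[
    [[0, 0, 0], [-0.05, 0, 0], 3],
    [[0, 0, 0], [-0.05, 0, 0], 3],
    [[0, 0, 0], [0, 0, -0.03], 3],
  ],
)

```text
time: 19.9
eef_pos: [516.4, 47.9, 27.7]
ee_rot: [[-0.974, -0.228, -0.001], [-0.228, 0.974, -0.001], [0.001, -0.001, -1.0]]
contact_force: [0.6, -1.5, 3.8]
width: 0.455
finger_force: 61.4
```

Emit:
drive_tool(
  moves=[
    [[0, 0, 0], [-0.05, 0, 0], 3],
    [[0, 0, 0], [0, 0, 0], 3],
    [[0, 0, 0], [0, 0, 0], 3],
  ],
)

```text
time: 20.27
eef_pos: [516.5, 47.9, 27.7]
ee_rot: [[-0.974, -0.228, -0.001], [-0.228, 0.974, -0.001], [0.002, -0.001, -1.0]]
contact_force: [0.0, -1.4, 7.7]
width: 0.447
finger_force: 61.4
```

Emit:
drive_tool(
  moves=[
    [[0, 0, 0], [-0.05, 0, -0.03], 3],
    [[0, 0, 0], [-0.05, 0, -0.03], 3],
    [[0, 0, 0], [-0.05, 0, -0.01], 3],
    [[0, 0, 0], [0, 0, 0], 3],
  ],
)

```text
time: 20.78
eef_pos: [518.6, 48.5, 27.9]
ee_rot: [[-0.974, -0.228, -0.0], [-0.228, 0.974, 0.0], [0.0, 0.0, -1.0]]
contact_force: [1.3, -1.9, 0.5]
width: 0.453
finger_force: 61.1
```

Emit:
drive_tool(
  moves=[
    [[0, 0, 0], [-0.05, 0, 0], 3],
    [[0, 0, 0], [-0.05, 0, 0], 3],
    [[0, 0, 0], [0, 0, 0], 3],
    [[0, 0, 0], [0, 0, 0], 3],
  ],
)

```text
time: 21.28
eef_pos: [519.5, 48.7, 28.0]
ee_rot: [[-0.974, -0.228, -0.0], [-0.228, 0.974, -0.0], [0.001, 0.0, -1.0]]
contact_force: [-0.3, -1.4, -1.5]
width: 0.455
finger_force: 60.9
```

Emit:
drive_tool(
  moves=[
    [[0, 0, 0], [-0.05, 0, 0], 3],
    [[0, 0, 0], [-0.05, 0, 0], 3],
    [[0, 0, 0], [0, 0, 0], 3],
    [[0, 0, 0], [0, 0, 0], 3],
  ],
)

```text
time: 21.78
eef_pos: [519.6, 48.7, 27.9]
ee_rot: [[-0.974, -0.228, -0.002], [-0.228, 0.974, -0.001], [0.002, -0.0, -1.0]]
contact_force: [-5.0, -2.2, 0.7]
width: 0.454
finger_force: 60.9
```

Emit:
drive_tool(
  moves=[
    [[0, 0, 0], [-0.05, 0, 0], 3],
    [[0, 0, 0], [-0.05, 0, 0], 3],
    [[0, 0, 0], [0, 0, 0], 3],
    [[0, 0, 0], [0, 0, 0], 3],
  ],
)

```text
time: 22.28
eef_pos: [519.5, 48.6, 27.8]
ee_rot: [[-0.974, -0.228, -0.004], [-0.228, 0.974, -0.002], [0.004, -0.001, -1.0]]
contact_force: [-7.4, -3.3, 4.0]
width: 0.453
finger_force: 61.3
```

Emit:
drive_tool(
  moves=[
    [[0, 0, 0], [-0.05, 0, 0], 3],
    [[0, 0, 0], [0, 0, 0], 3],
    [[0, 0, 0], [0, 0, 0], 3],
    [[0, 0, 0], [0, 0, 0], 3],
    [[0, 0, 0], [0, 0, 0], 3],
    [[0, 0, 0], [0, 0, 0], 3],
  ],
)

```text
time: 23.02
eef_pos: [519.6, 48.6, 27.8]
ee_rot: [[-0.974, -0.228, -0.005], [-0.228, 0.974, -0.002], [0.005, -0.001, -1.0]]
contact_force: [-9.6, -3.2, 5.1]
width: 0.451
finger_force: 61.4
```

Emit:
drive_tool(
  moves=[
    [[0, 0, 0], [0, 0, 0], 3],
    [[0, 0, 0], [0, 0, 0], 3],
    [[0, 0, 0], [0, 0, 0], 3],
    [[0, 0, 0], [0, 0, 0], 3],
  ],
)

```text
time: 23.52
eef_pos: [519.6, 48.6, 27.8]
ee_rot: [[-0.974, -0.228, -0.005], [-0.228, 0.974, -0.002], [0.005, -0.001, -1.0]]
contact_force: [-8.3, -3.0, 6.2]
width: 0.451
finger_force: 61.4
```

Emit:
drive_tool(
  moves=[
    [[0, 0, 0], [-0.03, 0, -0.04], 3],
    [[0, 0, 0], [0, 0, 0], 3],
    [[0, 0, 0], [0, 0, 0], 3],
    [[0, 0, 0], [0, 0, 0], 3],
    [[0, 0, 0], [0, 0, 0], 3],
    [[0, 0, 0], [0, 0, 0], 3],
    [[0, 0, 0], [0, 0, 0], 3],
    [[0, 0, 0], [0, 0, 0], 3],
  ],
)

```text
time: 24.52
eef_pos: [519.5, 48.6, 27.8]
ee_rot: [[-0.974, -0.228, -0.006], [-0.228, 0.974, -0.002], [0.006, -0.001, -1.0]]
contact_force: [-8.2, -2.9, 3.1]
width: 0.446
finger_force: 61.2
```

Emit:
drive_tool(
  moves=[
    [[0, 0, 0], [0.05, 0, 0], 3],
    [[0, 0, 0], [0.05, 0, 0], 3],
    [[0, 0, 0], [0.05, 0, 0], 3],
    [[0, 0, 0], [0, 0, 0], 3],
    [[0, 0, 0], [0, 0, 0], 3],
  ],
)

```text
time: 25.15
eef_pos: [519.5, 48.7, 27.9]
ee_rot: [[-0.974, -0.228, -0.003], [-0.228, 0.974, -0.001], [0.003, -0.0, -1.0]]
contact_force: [-4.8, -2.1, -0.8]
width: 0.452
finger_force: 60.8
```

Emit:
drive_tool(
  moves=[
    [[0, 0, 0], [-0.05, 0, 0], 3],
    [[0, 0, 0], [-0.05, 0, 0], 3],
    [[0, 0, 0], [-0.05, 0, 0], 3],
    [[0, 0, 0], [-0.05, 0, 0], 3],
    [[0, 0, 0], [0, 0, 0], 3],
    [[0, 0, 0], [0, 0, 0], 3],
  ],
)

```text
time: 25.9
eef_pos: [519.6, 48.6, 27.8]
ee_rot: [[-0.974, -0.228, -0.007], [-0.228, 0.974, -0.003], [0.007, -0.001, -1.0]]
contact_force: [-10.4, -4.6, 4.1]
width: 0.449
finger_force: 61.3
```

```bash
python3 - <<'E'
from h import *
for i in range(5):
    o=sensors.get_obs(); eyes.snapshot('wrist'); print(o['time'],np.round(np.array(o['ee_rot']).T@o['contact_force'],1))
E
```

```text
25.9 [11.2 -2.1 -4. ]
25.95 [11.   0.  -3.8]
26.0 [11.  -2.3 -4.3]
26.05 [11.1 -2.  -5. ]
26.1 [11.1 -1.2 -4.4]
```

Axial push is a steady 11 N. I'll hold a little longer, unload and release.

Emit:
drive_tool(
  moves=[
    [[0, 0, 0], [0, 0, 0], 3],
    [[0, 0, 0], [0, 0, 0], 3],
    [[0, 0, 0], [0, 0, 0], 3],
    [[0, 0, 0], [0, 0, 0], 3],
    [[0, 0, 0], [0, 0, 0], 3],
    [[0, 0, 0], [0, 0, 0], 3],
  ],
)

```text
time: 26.9
eef_pos: [519.5, 48.6, 27.8]
ee_rot: [[-0.974, -0.228, -0.007], [-0.228, 0.974, -0.003], [0.007, -0.001, -1.0]]
contact_force: [-10.7, -3.9, 4.7]
width: 0.451
finger_force: 61.3
```

Emit:
drive_tool(
  moves=[
    [[0, 0, 0], [0.06, 0, 0], 3],
    [[0, 0, 0], [0.06, 0, 0], 3],
    [[0, 0, 0], [0.06, 0, 0], 3],
    [[0, 0, 0], [0.06, 0, 0], 3],
    [[0, 0, 0], [0.04, 0, 0], 3],
    [[0, 0, 0], [0, 0, 0], 3],
  ],
)

```text
time: 27.65
eef_pos: [519.6, 48.8, 28.2]
ee_rot: [[-0.974, -0.228, -0.001], [-0.228, 0.974, -0.0], [0.001, 0.0, -1.0]]
contact_force: [-4.8, -1.6, -3.7]
width: 0.453
finger_force: 60.7
```

Emit:
drive_tool(
  moves=[
    [[0, 0, 0], [0, 0, 0], 4.5],
    [[0, 0, 0], [0, 0, 0], 5.5],
    [[0, 0, 0], [0, 0, 0], 6],
    [[0, 0, 0], [0, 0, 0], 6],
    [[0, 0, 0], [0, 0, 0], 6],
  ],
)

```text
time: 28.28
eef_pos: [520.4, 49.0, 28.6]
ee_rot: [[-0.974, -0.228, 0.0], [-0.228, 0.974, 0.0], [-0.0, 0.0, -1.0]]
contact_force: [0.4, -0.4, -0.7]
width: 0.701
finger_force: 0.0
```

Emit:
drive_tool(
  moves=[
    [[0, 0, 0], [1, 0, -1], 6],
    [[0, 0, 0], [1, 0, -2], 6],
    [[0, 0, 0], [1, 0, -3], 6],
    [[0, 0, 0], [0, 0, -3], 6],
    [[0, 0, 0], [0, 0, -3], 6],
    [[0, 0, 0], [0, 0, 0], 6],
    [[0, 0, 0], [0, 0, 0], 6],
  ],
)

```text
time: 29.15
eef_pos: [490.3, 41.6, 148.2]
ee_rot: [[-0.974, -0.228, -0.001], [-0.228, 0.974, -0.001], [0.001, -0.001, -1.0]]
contact_force: [-0.3, -0.3, -0.2]
width: 0.703
finger_force: 0.0
```

```bash
python3 snap.py w6
```

```text
29.15 [490.3  41.6 148.2] [[-0.974, -0.228, -0.001], [-0.228, 0.974, -0.001], [0.001, -0.001, -1.0]] [-0.3 -0.3 -0.2] [ 31.  27. -48. 115.  26.  49.  71.]
```

View pics/w6.png

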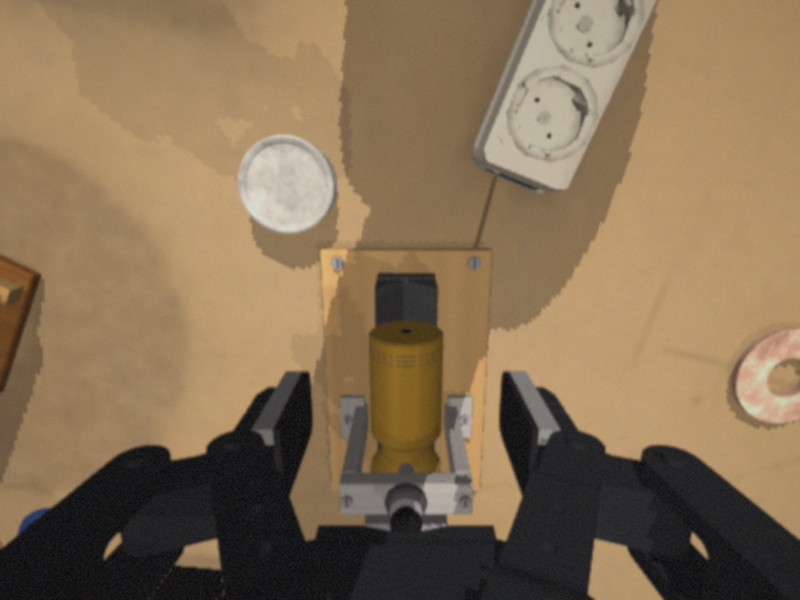

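The eyepiece lies straight in the V, lens end under the bridge, with its peep hole at (405,331). A last numeric check, then I hand in.

```bash
python3 - <<'E'
from h import *
from bench import manip
s=pickle.load(open('w6.pkl','rb'))
f=lambda x,y,z:ray(s,(x+.5)*.7-.5,(y+.5)*.7-.5,z)
u=np.array([.974,.2275,0]);v=np.array([-.2275,.974,0])
b=(f(321,249,8)+f(492,249,8))/2
for q in (f(405.5,331,50),(f(369.5,345,50)+f(442.5,345,50))/2,(f(371,430,50)+f(440,430,50))/2,(f(375,275,38)+f(437,275,38))/2): print(np.round([(q-b)@u-91,(q-b)@v],1))
print(manip.hand_in())
E
```

```text
[-54.   -0.5]
[-46.1  -0.2]
[ 5.5 -0.6]
[-81.9  -0.3]
the job is handed in; nothing more can be done
None
```

I slid the eyepiece home in the V under the plunger, pressed it on the back stop with about 11 N for roughly 1 s, released it and handed the job in at about 29 s. I don't know the verdict, since the hand-in returned none.

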